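Switch on the table lantern and lift it onto the serving tray by its bail

ROBOT

A 6-joint arm with a two-finger parallel gripper is mounted at the origin on the work surface. World frame = base frame: x ahead of the robot, y to its left, z up, the work surface at z = 0. Lengths are in m, angles in degrees, forces in N, time in s.
With the tool pointing down it reaches from about 0.275 to 0.85 m from the base axis. Payload 19 kg.
Tool frame: the origin (TCP) lies on the centre line of the jaws, within the pads' length; the fingertips stand 8 mm ahead of it and the grasp point (between the pads) lies 11 mm behind it; z points along the fingers, y is the line along which they close (so a half turn about z gives the same grasp; the last joint's range is limited). The gripper opens to 85 mm and grips with 20 to 120 N. Pads are 22 mm wide; open, the fingers measure 114 mm over their backs; the gripper's body (76 mm by 85 mm) begins 54 mm behind the grasp point. The pads swing forward as they close: fully open they stand 13 mm farther back than shut.
Start: joints at [-71.562, 8.623, 82.357, -0, 89.026, -7.678], TCP at [0.253, -0.516, 0.239] pointing down, gripper open.
Joint ranges: [-160.23, 160.23], [-39.13, 120.54], [6.94, 153.29], [-79.49, 259.48], [9.18, 160.14], [-161.06, 161.06]. Speed limits (degrees/s): [108.29, 108.29, 127.2, 172.46, 172.46, 172.46].

INTERFACE

Orientations are given as [roll, pitch, yaw] about the fixed x, y, z axes, in that order (R = Rz(yaw) Ry(pitch) Rx(roll)).
In Python, from plant import manip, capture, camera_model gives the robot as it stands.
- The arm moves only by the shell command python3 -m pendant 'ROWS' [OPENING] [FORCE]. ROWS is JSON, a list that holds one entry, the list of rows, each a list of 4 numbers: the shift along the tool's x, y, z in units of 0.04 m (1.0 is 0.04 m), then the turn about the tool's z in units of 0.12 rad (1.0 is 0.12 rad). A call has 1 to 8 rows; each row shifts and turns the commanded pose from where the row before left it, along the tool's axes as they then stand; what a row does not reach is not made up. A row lasts 1/10 s, in which the tool goes at most 50 mm and 8.59 degrees, less where a joint would pass 70% of its speed; a pose out of reach is approached as far as the arm can. A call with a number of a shift or a turn outside -1 to 1 is refused whole. A call with a gripper value outside its range is refused whole. OPENING is the gripper command: -1 is shut, 1 is fully open, values between are in proportion, set as the call begins (- or left out, the last holds). The fingers move at their own pace and stop on an object; FORCE is the grip in N (left out, the last holds). Time passes only in rows, so rows that do not move let the fingers close. It gives the time, the measured TCP pose, the force, the opening and the grip force at its end, in the units of the state.
- manip.observe(): the state, without advancing time (a new reading comes with each control period).
- capture(name): name is "scene" or "top" or "wrist"; returns the picture (420x560x3 uint8, red, green, blue); there is no depth.
- camera_model(name): a dict with "fov_y" (degrees; the focal length in pixels is half the picture's height over the tangent of half this angle, whatever the lens; pixels are square), "cx", "cy" (the principal point, pixels), "rvec" (rotation vector, rad) and "tvec" (3), from world to camera coordinates, as OpenCV has them. Camera axes: x right, y down, z forward; pixel columns grow to the right and rows downward; lengths in m; the calibration is good to about 2 mm. A picture is of the moment at which its call begins: read the wrist's pose just before it. camera_model takes no time and is no camera call; for the wrist camera it gives the pose at the moment of the call.
- manip.hand_in(): hands the job in; it is judged then, once.
The state is a dict: "time": time; "qpos": joint angles; "qd": joint speeds; "effort": joint torques, N m; "position": TCP position; "ee_rot": TCP orientation; "contact_force": force on the tool from outside, world axes, zero at the start; "ft_torque": the same for the moment, N m; "finger_gap": finger opening in m; "gripper_force": force on a finger pad.
Only numpy, scipy, OpenCV 4.12 (cv2) and the standard library are available. Lean on these libraries where they do the work, as an engineer would, in place of code of your own. Each camera call takes 0.05 s, during which the arm holds its last target. There are 200 camera calls.

TASK

Get the square table lantern ready to go out: slide the small flush switch in the recess on its roof fully on, away from the folded-down handle. Raise the wire bail handle upright, lift the lantern by it and set it down gently, standing flat, in the free half of the serving tray beside the cup. Leave the bail standing upright and let go; do not disturb the cup and saucer or the stack of spoons.

Things in the scene. Friction and masses are not known exactly. Their poses are not given: they have to be found in the camera images.
- lantern: Square cordless table lantern, dark steel with glass panes, loose, 0.6 to 0.85 kg; base and eave 110 x 110 mm, 106 mm high. Origin under the centre of its base, z up; its +x axis points away from the side to which the wire bail is folded. The roof is a block 104 x 104 mm with a flat top.
- lantern_top (a point): Centre of the flat roof top, 106 mm above the lantern's foot, axes as the lantern. In the roof is one open slot for a fingertip, 80 mm long (lantern x) and 28 mm wide (y), 7 mm deep, centred here.
- switch_top (a point): Centre of the top of the steel switch nub, which stands in the slot, level with the roof top (flush). The nub is 9 mm long (lantern x), 16 mm wide (y) and 6.5 mm high. It slides along lantern x: 6 mm to the -x side of the slot's centre when off, 6 mm to the +x side when on.
- switch (a joint): Position of the switch: 0 off (at its bail-side end), 0.012 m fully on (moved in the lantern's +x direction to its stop). It starts within 1.5 mm of off. About 0.8 N moves it and it stays where it is left. About 3 N against its stop could tip the lantern.
- bail_grip (a point): Centre of the wooden grip of the steel wire bail: a round sleeve 12 mm thick and 50 mm long, parallel to lantern y. It swings at 98 mm radius about a pivot line parallel to lantern y, over the lantern's centre, 94 mm above its foot. Folded, it lies on the lantern's -x side, 37 mm clear of the roof's eave; upright, it is 192 mm above the foot.
- bail (a joint): Angle of the bail: 0 folded down level towards the lantern's -x side, pi/2 upright, pi folded over to the other side. It starts between 0 and 0.25 rad. A stiff pivot (0.045 N m) holds it wherever it is left.
- tray: Dark wooden serving tray fixed on the counter, 250 mm (its x) by 360 mm (its y), rim 8 mm thick and 20 mm high, inner floor 8 mm above the counter. Origin under its centre, z up. The cup on its saucer stands in its -y half; its +y half is free.
- tray_spot (a point): Middle of the free half of the tray, on the tray's inner floor (8 mm above the counter), 80 mm to the tray's +y from its centre; axes as the tray.
- cup: Red ceramic cappuccino cup, 92 mm across the rim and 62 mm high, on the saucer in the tray's -y half, 92 mm from the tray's centre; its rim is 82 mm above the counter. Origin under its foot. Leave alone.
- saucer: Red saucer under the cup, 136 mm across and 12 mm high. Origin under its centre. Leave alone.
- spoons: Stack of three brass espresso spoons lying on the counter, 120 mm long and 13 mm high. Origin under the middle of the stack. Leave alone.

How it is judged:
By the outcome, as a careful person would: the job done as asked, in the order asked, and still so for the second after the job is handed in, with the robot touching nothing.
It also fails if it takes over 54 s, if anything falls off the work surface, if the arm or the gripper's body presses on something with over 40 N, if the wrist force passes 120 N, or if a joint passes its speed limit or range.

## Working session

There is one attempt and no reset: what is moved stays moved. The work goes in short steps, Python scripts to look and compute and a shell command to move; the robot and the scene stay as the last step left them, time stands still between calls to the robot, and variables do not carry over. Pictures are saved under pics/ and viewed, at most 10 in all, crops included, and the job is handed in when it is done.

```bash
mkdir -p pics && ls && cat > h.py <<'E'
import numpy as np, cv2
from plant import manip, capture, camera_model
def cam(n):
    m=camera_model(n); f=210/np.tan(np.radians(m["fov_y"])/2)
    K=np.array([[f,0,m["cx"]],[0,f,m["cy"]],[0,0,1]]); R=cv2.Rodrigues(np.array(m["rvec"],float))[0]
    return m,K,R,np.array(m["tvec"],float).ravel()
def ray(c,px):
    m,K,R,t=c; d=R.T@np.linalg.inv(K)@np.array([px[0],px[1],1.]); return -R.T@t, d/np.linalg.norm(d)
def onz(c,px,z):
    o,d=ray(c,px); return o+d*(z-o[2])/d[2]
def proj(c,P):
    m,K,R,t=c; p=K@(R@np.array(P,float)+t); return p[:2]/p[2]
def tri(*cp):
    A=np.zeros((3,3));b=np.zeros(3)
    for c,p in cp:
        o,d=ray(c,p); M=np.eye(3)-np.outer(d,d); A+=M;b+=M@o
    return np.linalg.solve(A,b)
E
python3 - <<'E'
from h import *
s=manip.observe();print({k:np.round(v,3).tolist() for k,v in s.items()})
for n in("scene","top","wrist"):
    print(camera_model(n)); cv2.imwrite(f"pics/{n}0.png",capture(n)[:,:,::-1])
a=cv2.imread("pics/scene0.png");b=cv2.imread("pics/top0.png")
E
```

```text
pics
{'time': 0.0, 'qpos': [-71.563, 8.652, 82.392, -0.002, 89.027, -7.679], 'qd': [0.004, 0.033, 0.033, -0.002, 0.045, -0.053], 'effort': [0.002, -71.304, -57.086, -0.0, 0.009, -0.0], 'position': [0.253, -0.516, 0.239], 'ee_rot': [-179.93, -0.008, 26.115], 'contact_force': [0.065, 0.609, 0.729], 'ft_torque': [-0.036, -0.019, -0.039], 'gripper_force': 0.0, 'finger_gap': 0.085}
{'fov_y': 56.91936161204976, 'cx': 274.77104651293484, 'cy': 208.48011869921933, 'rvec': array([ 1.08200612,  2.51346581, -0.86668265]), 'tvec': array([ 0.3548636, -0.2365811,  1.1780037])}
{'fov_y': 50.73014202766127, 'cx': 280.19128042758746, 'cy': 208.8510526913151, 'rvec': array([ 2.16312434, -2.11436479,  0.19325594]), 'tvec': array([0.00489556, 0.50627615, 0.8750204 ])}
{'fov_y': 62.840534257745965, 'cx': 276.35418913572545, 'cy': 204.13875691189725, 'rvec': array([-2.43539966,  1.51797818,  0.23617613]), 'tvec': array([-0.57502462, -0.03853208,  0.37973664])}
```

View pictures.

View pics/scene0.png

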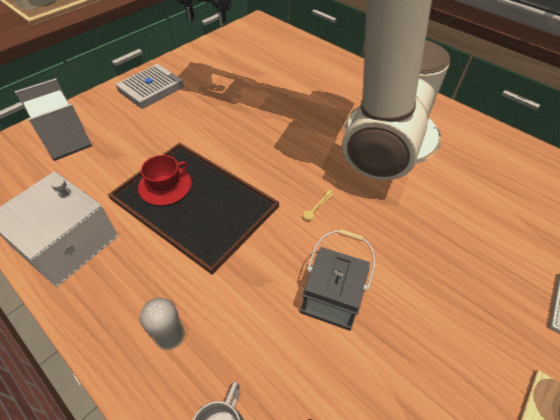

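View pics/top0.png

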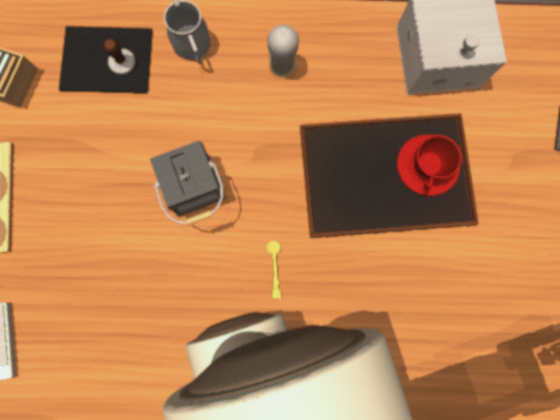

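The scene view shows the lantern at about (338,285), its bail on the near-robot side (grip ≈ (350,235)) and the tray with the cup at left. In the top view the lantern's roof is at (185,175), the grip at (197,215), the tray spans (303..475,115..235), and the spoons are at (275,270).

```bash
python3 - <<'E'
from h import *
a=cv2.imread("pics/scene0.png")[220:340,290:390];b=cv2.imread("pics/top0.png")[130:250,140:240]
f=lambda x:cv2.resize(x,None,fx=4,fy=4,interpolation=cv2.INTER_CUBIC)
g=np.hstack([f(a),f(b)]);g=np.clip(g.astype(float)*1.5,0,255).astype(np.uint8)
cv2.imwrite("pics/c1.png",g)
E
```

```text
(no output)
```

View pics/c1.png

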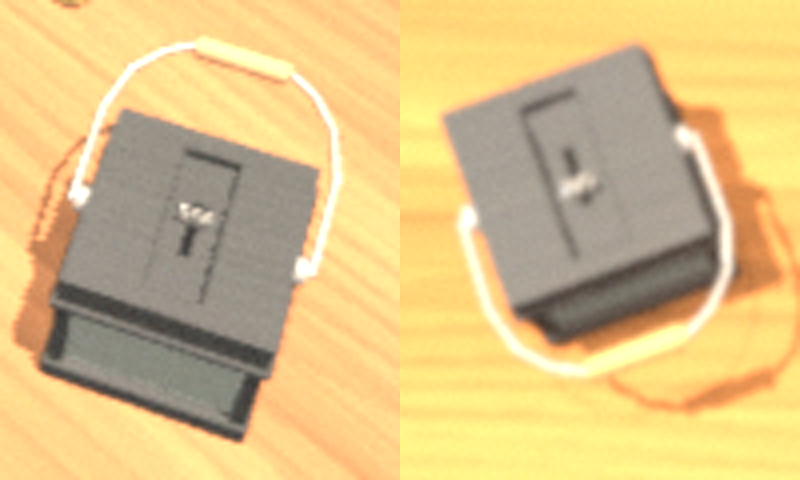

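Crop (4x): the roof corners, grip ends and bright nub are clear in both views; the nub sits on the bail side of the slot.

```bash
python3 - <<'E'
from h import *
S=cam("scene");T=cam("top")
s=lambda p:(290+p[0]/4-.4,220+p[1]/4-.4); t=lambda p:(140+(p[0]-400)/4-.4,130+p[1]/4-.4)
pts=dict(A=((125,110),(712,238)),B=((318,170),(513,308)),C=((272,352),(445,117)),D=((58,290),(637,45)),
 gl=((200,43),(688,330)),gr=((290,72),(590,368)),sw=((195,215),(578,187)),pivl=((78,195),(685,135)),pivr=((305,268),(468,215)))
R={}
for k,(p,q) in pts.items():
    X=tri((S,s(p)),(T,t(q)));R[k]=X;print(k,X.round(4),"err px",(proj(S,X)-s(p)).round(1),(proj(T,X)-t(q)).round(1))
c=(R['A']+R['B']+R['C']+R['D'])/4;print("centre",c, "piv mid",(R['pivl']+R['pivr'])/2,"grip",(R['gl']+R['gr'])/2)
for u,v in(("B","C"),("A","D"),("B","A"),("C","D"),("gr","gl"),("pivr","pivl")):
    d=R[v]-R[u];print(u,v,np.linalg.norm(d[:2]),np.degrees(np.arctan2(d[1],d[0])))
# tray: dark mask in top & scene -> outer rect
for n,C,roi in(("top",T,(280,500,95,255)),("scene",S,(100,290,140,280))):
    im=cv2.imread(f"pics/{n}0.png");h=cv2.cvtColor(im,cv2.COLOR_BGR2HSV)
    m=((h[...,2]<100)).astype(np.uint8)*255
    k=np.zeros_like(m);k[roi[2]:roi[3],roi[0]:roi[1]]=m[roi[2]:roi[3],roi[0]:roi[1]]
    k=cv2.morphologyEx(k,cv2.MORPH_OPEN,np.ones((3,3)))
    cs=max(cv2.findContours(k,cv2.RETR_EXTERNAL,cv2.CHAIN_APPROX_NONE)[0],key=cv2.contourArea)
    ap=cv2.approxPolyDP(cv2.convexHull(cs),8,True)[:,0];print(n,ap.tolist())
    print([onz(C,p,.02)[:2].round(4).tolist() for p in ap])
E
```

```text
A [0.5321 0.1405 0.1001] err px [-0.3 -0.1] [-0.3  0.2]
B [0.4948 0.2339 0.1032] err px [-0.1 -0. ] [-0.1  0.1]
C [0.5892 0.2736 0.1024] err px [-0.2 -0. ] [-0.2  0.1]
D [0.6307 0.1815 0.0973] err px [0.4 0.1] [ 0.3 -0.2]
gl [0.4834 0.148  0.1173] err px [-0.6 -0.1] [-0.6  0.3]
gr [0.4648 0.1928 0.116 ] err px [-0.2 -0. ] [-0.2  0.1]
sw [0.5562 0.2055 0.1021] err px [0.4 0.1] [ 0.4 -0.2]
pivl [0.585  0.1554 0.0976] err px [0.4 0.1] [ 0.3 -0.2]
pivr [0.5412 0.2597 0.0986] err px [-0. -0.] [-0.  0.]
centre [0.56171494 0.20737261 0.10072128] piv mid [0.56309314 0.20755141 0.09811076] grip [0.47408874 0.17037178 0.11661796]
B C 0.10240487942307391 22.79581590232591
A D 0.10677766372213508 22.557540824325393
B A 0.10059096347818233 -68.24544665233424
C D 0.10105043120638807 -65.76164950185503
gr gl 0.04849774071057352 -67.38799624925147
pivr pivl 0.11318129297938383 -67.27478853306708
top [[459, 117], [474, 220], [314, 232], [303, 127]]
[[0.7256, -0.3751], [0.4957, -0.3966], [0.4621, -0.0561], [0.6932, -0.0299]]
scene [[177, 145], [278, 203], [213, 272], [113, 195]]
[[0.501, -0.3971], [0.4583, -0.0456], [0.6995, -0.0159], [0.7282, -0.3657]]
```

```bash
cat >> h.py <<'E'
def rz(y): 
    a=np.radians(y); return np.array([[np.cos(a),np.sin(a),0],[np.sin(a),-np.cos(a),0],[0,0,-1.]])
def go(x,y,z,yaw=None):
    s=manip.observe(); p=np.array(s["position"]); w=s["ee_rot"][2]
    print("t",round(s["time"],2),"pos",p.round(4),"rot",np.round(s["ee_rot"],2),"F",np.round(s["contact_force"],1),"gap",round(s["finger_gap"],4))
    print("units xyz",(rz(w).T@(np.array([x,y,z])-p)/.04).round(3),"turn units",None if yaw is None else round(-np.radians(yaw-w)/.12,3))
E
python3 - <<'E'
from h import *
c=cam("wrist");o=-c[2].T@c[3];p=np.array(manip.observe()["position"]);w=manip.observe()["ee_rot"][2]
print("cam in tool",rz(w).T@(o-p),"fwd in tool",rz(w).T@c[2][2])
go(.562,.207,.239,112.6)
E
python3 -m pendant '[[[0.75,-0.64,0,0],[0.75,-0.64,0,0],[0.75,-0.64,0,0],[0.75,-0.64,0,0],[0.75,-0.64,0,0],[0.75,-0.64,0,0],[0.75,-0.64,0,0],[0.75,-0.64,0,0]]]'
python3 -m pendant '[[[0.75,-0.64,0,0],[0.75,-0.64,0,0],[0.75,-0.64,0,0],[0.75,-0.64,0,0],[0.75,-0.64,0,0],[0.75,-0.64,0,0],[0,0,0,-1],[0,0,0,-1]]]'
python3 -m pendant '[[[0,0,0,-1],[0,0,0,-1],[0,0,0,-1],[0,0,0,-1],[0,0,0,-1],[0,0,0,-1],[0,0,0,-1],[0,0,0,-1]]]' -0.6
python3 -m pendant '[[[0,0,0,-1],[0,0,0,-1],[0,0,0,-0.5],[0,0,0,0]]]'
```

```text
cam in tool [ 7.89642889e-02  1.07842777e-04 -1.34855117e-01] fwd in tool [-3.04211275e-01  4.62676835e-04  9.52604475e-01]
t 0.15 pos [ 0.253  -0.5161  0.2388] rot [-1.7995e+02 -1.0000e-02  2.6120e+01] F [ 0.3 -0.1  0.1] gap 0.0853
units xyz [ 1.4893e+01 -1.2832e+01 -4.0000e-03] turn units -12.579
time: 0.95
position: [0.3787, -0.2252, 0.2393]
ee_rot: [-180.0, -0.0, 26.1]
contact_force: [1.5, -0.5, 0.7]
finger_gap: 0.0853
gripper_force: 0.0
time: 1.75
position: [0.4726, -0.0083, 0.239]
ee_rot: [-180.0, 0.0, 40.3]
contact_force: [-0.0, -0.5, 0.4]
finger_gap: 0.0852
gripper_force: 0.0
time: 2.55
position: [0.4723, -0.0096, 0.2391]
ee_rot: [-180.0, -0.0, 95.2]
contact_force: [0.8, -0.1, 0.4]
finger_gap: 0.017
gripper_force: 0.0
time: 2.95
position: [0.4723, -0.0096, 0.2392]
ee_rot: [-180.0, -0.0, 112.1]
contact_force: [0.4, -0.6, 0.1]
finger_gap: 0.0172
gripper_force: 0.0
```

```bash
python3 - <<'E'
from h import *
go(.562,.207,.239,112.6)
c=cam("wrist");print(proj(c,(.562,.207,.106)));np.savez("w1",K=c[1],R=c[2],t=c[3]);cv2.imwrite("pics/w1.png",capture("wrist")[:,:,::-1])
E
```

```text
t 2.95 pos [ 0.4723 -0.0096  0.2392] rot [-1.7999e+02 -2.0000e-02  1.1212e+02] F [ 0.4 -0.6  0.1] gap 0.0172
units xyz [4.171e+00 4.115e+00 4.000e-03] turn units -0.07
[522.87374934 -46.68124055]
```

```bash
python3 -m pendant '[[[0.7,0.69,0,-0.07],[0.7,0.69,0,0],[0.7,0.69,0,0],[0.7,0.69,0,0],[0.7,0.69,0,0],[0.67,0.66,0,0],[0,0,0,0],[0,0,0,0]]]' && python3 - <<'E'
from h import *
go(.562,.207,.239,112.6)
c=cam("wrist");print(proj(c,(.562,.207,.106)));np.savez("w1",K=c[1],R=c[2],t=c[3]);cv2.imwrite("pics/w1.png",capture("wrist")[:,:,::-1])
E
```

```text
time: 3.8
position: [0.5605, 0.2079, 0.2387]
ee_rot: [-179.9, -0.0, 112.5]
contact_force: [-0.4, 0.2, -0.6]
finger_gap: 0.0172
gripper_force: 0.0
t 3.8 pos [0.5605 0.2079 0.2387] rot [-1.7994e+02 -1.0000e-02  1.1252e+02] F [-0.4  0.2 -0.6] gap 0.0172
units xyz [-0.034  0.026 -0.007] turn units -0.012
[276.45301167 196.54170243]
```

View pics/w1.png

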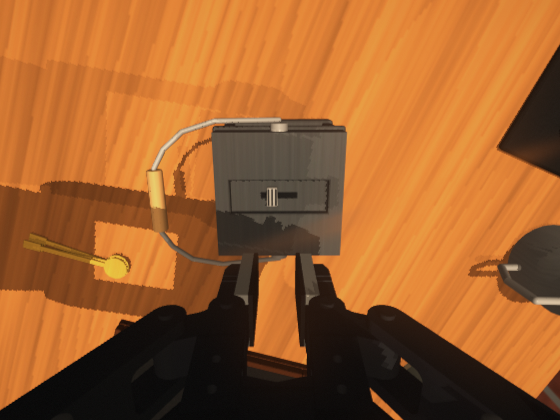

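The wrist view shows the slot at (229..329,180..213), the nub at (272,197), the roof spanning (213..346), and the grip from (156,171) to (161,231). The yaw is well aligned.

```bash
python3 - <<'E'
from h import *
c=cam("wrist");T=cam("top")
ce=onz(c,(279,196.5),.106);nu=onz(c,(272,197),.106);print(ce,nu)
for a,b in(((229,180),(327,180)),((230,213),(329,213))):
    d=onz(c,b,.106)-onz(c,a,.106);print(np.linalg.norm(d),np.degrees(np.arctan2(d[1],d[0])))
for a,b in(((213,128),(346,126)),((218,254),(341,254))):
    d=onz(c,b,.106)-onz(c,a,.106);print(np.linalg.norm(d),np.degrees(np.arctan2(d[1],d[0])),(onz(c,b,.106)+onz(c,a,.106))/2)
go(*nu[:2],.14,112.6)
E
```

```text
[0.56390411 0.20702064 0.106     ] [0.55880987 0.20445112 0.106     ]
0.07843249971812631 22.5044432741591
0.08169751501695326 22.505708912877527
0.10153145354405695 23.346655510821268 [0.54291878 0.25821591 0.106     ]
0.10558382309316153 22.50739547718465 [0.58411124 0.15967233 0.106     ]
t 3.85 pos [0.5605 0.2071 0.239 ] rot [-179.96    0.    112.48] F [-0.6  0.2  0.8] gap 0.0172
units xyz [-0.046 -0.063  2.475] turn units -0.017
```

```bash
python3 -m pendant '[[[-0.05,-0.06,0.6,0],[0,0,0.6,0],[0,0,0.6,0],[0,0,0.6,0],[0,0,0.1,0],[0,0,0,0],[0,0,0,0]]]' && python3 - <<'E'
from h import *
go(.5588,.2045,.14,112.6)
c=cam("wrist");print(proj(c,(.5588,.2045,.106)));im=capture("wrist")[:,:,::-1]
cv2.imwrite("pics/w2.png",cv2.resize(im,None,fx=1.4,fy=1.4,interpolation=cv2.INTER_CUBIC))
E
```

```text
time: 4.55
position: [0.5597, 0.2043, 0.1409]
ee_rot: [179.9, 0.0, 112.5]
contact_force: [-0.3, 0.3, 1.0]
finger_gap: 0.0169
gripper_force: 0.0
t 4.55 pos [0.5597 0.2043 0.1409] rot [1.799e+02 2.000e-02 1.125e+02] F [-0.3  0.3  1. ] gap 0.0169
units xyz [ 0.013 -0.019  0.022] turn units -0.015
[272.8858681  244.82672893]
```

View pics/w2.png

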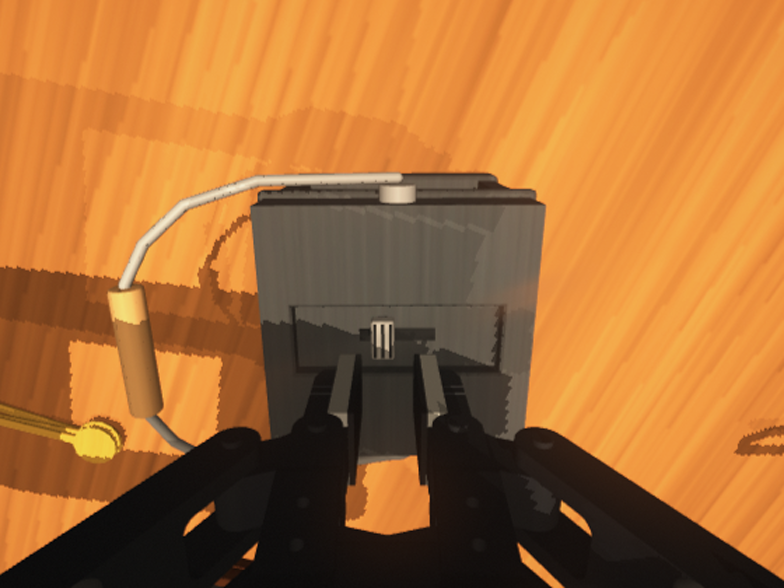

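The nub is at (383,340)/1.4, centred between the two tips (352 and 418). The slot spans (292..507,305..370)/1.4.

```bash
python3 - <<'E'
from h import *
z=np.load("w1.npz");w1=(None,z["K"],z["R"],z["t"]);w2=cam("wrist");T=cam("top");S=cam("scene")
X=tri((w1,(158.5,201)),(w2,(95.7,252)));print("grip",X);print(tri((w1,(272,197)),(w2,(273.6,242.8))))
X=tri((w1,(158.5,201)),(w2,(95.7,252)),(S,(350.8,234)),(T,(199.4,216.9)));print("grip4",X)
E
python3 -m pendant '[[[0.01,-0.02,0.4,0],[0,0,0.3,0],[0,0,0.05,0],[0,0,0,0]]]'
python3 -m pendant '[[[0,0,0.04,0],[0,0,0,0],[0,0,0.04,0],[0,0,0,0]]]'
python3 -m pendant '[[[0,0,0.04,0],[0,0,0,0],[0,0,0,0]]]'
```

```text
grip [0.47698012 0.17274228 0.1196311 ]
[0.55929555 0.20425097 0.10224613]
grip4 [0.47500453 0.17053396 0.11593332]
time: 5.0
position: [0.5583, 0.2047, 0.1094]
ee_rot: [-180.0, -0.0, 112.5]
contact_force: [0.6, 0.2, 0.8]
finger_gap: 0.0171
gripper_force: 0.0
time: 5.4
position: [0.5586, 0.2048, 0.1073]
ee_rot: [179.9, 0.0, 112.5]
contact_force: [-3.7, -1.5, 9.5]
finger_gap: 0.0171
gripper_force: 5.2
time: 5.7
position: [0.5587, 0.2048, 0.1071]
ee_rot: [179.9, 0.0, 112.5]
contact_force: [-10.4, -3.1, 28.4]
finger_gap: 0.0172
gripper_force: 14.4
```

```bash
python3 -m pendant '[[[0,0,-0.07,0],[0,0,-0.05,0],[0,0,0,0],[0,0,0,0]]]' && python3 - <<'E'
from h import *
go(.5636,.2075,.109,112.6)
im=capture("wrist")[:,:,::-1][180:400,160:400]
cv2.imwrite("pics/w3.png",np.clip(cv2.resize(im,None,fx=2.5,fy=2.5,interpolation=cv2.INTER_CUBIC)*1.5,0,255).astype(np.uint8))
E
```

```text
time: 6.1
position: [0.5583, 0.2047, 0.1091]
ee_rot: [-180.0, -0.0, 112.5]
contact_force: [0.5, 0.4, 0.5]
finger_gap: 0.0171
gripper_force: 0.0
t 6.1 pos [0.5583 0.2047 0.1091] rot [-1.7999e+02 -1.0000e-02  1.1254e+02] F [0.5 0.4 0.5] gap 0.0171
units xyz [0.014 0.151 0.003] turn units -0.009
```

View pics/w3.png

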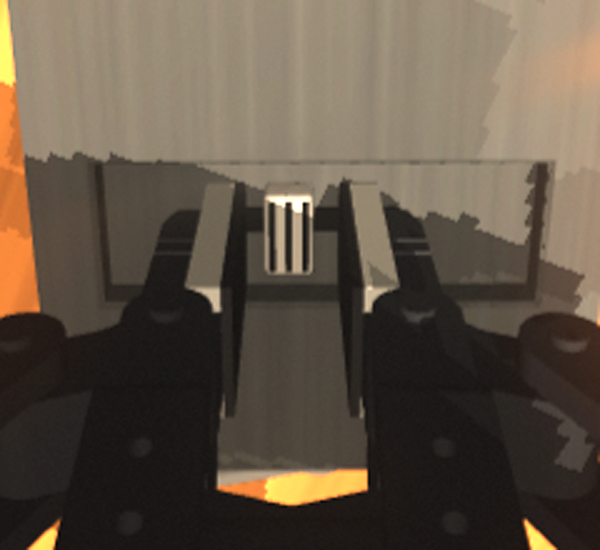

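The fingers straddle the nub (nub 263..312, pads at 238 and 345) inside the slot.

```bash
python3 -m pendant '[[[0,0.05,0,0],[0,0.05,0,0],[0,0.05,0,0],[0,0.05,0,0],[0,0.05,0,0],[0,0.05,0,0],[0,0,0,0]]]'
python3 -m pendant '[[[0,0.0125,0,0],[0,0.0125,0,0],[0,0.0125,0,0],[0,0.0125,0,0],[0,0,0,0]]]'
python3 -m pendant '[[[0,0.0125,0,0],[0,0.0125,0,0],[0,0,0,0]]]'; python3 -c "
from h import *;go(.5636,.2075,.109)"
```

```text
time: 6.85
position: [0.5696, 0.2094, 0.1093]
ee_rot: [180.0, -0.0, 112.5]
contact_force: [-0.1, 1.0, 0.5]
finger_gap: 0.0172
gripper_force: 0.0
time: 7.35
position: [0.5713, 0.21, 0.1093]
ee_rot: [180.0, -0.0, 112.5]
contact_force: [-1.2, -0.2, -0.5]
finger_gap: 0.0169
gripper_force: 0.2
time: 7.65
position: [0.5722, 0.2105, 0.1093]
ee_rot: [180.0, -0.0, 112.5]
contact_force: [-0.2, -0.2, -0.9]
finger_gap: 0.0169
gripper_force: 0.1
t 7.65 pos [0.5722 0.2105 0.1093] rot [ 1.8000e+02 -1.0000e-02  1.1254e+02] F [-0.2 -0.2 -0.9] gap 0.0169
units xyz [ 0.014 -0.227  0.008] turn units None
```

```bash
for i in 1; do python3 -m pendant '[[[0,0.0125,0,0],[0,0,0,0]]]' | grep -E "posi|force"; done
python3 -m pendant '[[[0,0.0125,0,0],[0,0,0,0]]]' | grep -E "posi|force"
python3 -c "
from h import *
im=capture('wrist')[:,:,::-1][180:400,160:400]
cv2.imwrite('pics/w4.png',np.clip(cv2.resize(im,None,fx=2.5,fy=2.5,interpolation=cv2.INTER_CUBIC)*1.5,0,255).astype(np.uint8))"
```

```text
position: [0.5724, 0.2105, 0.1093]
contact_force: [-3.6, -2.3, 1.9]
gripper_force: 2.0
position: [0.5729, 0.2107, 0.1095]
contact_force: [-5.2, -1.1, 3.5]
gripper_force: 2.7
```

View pics/w4.png

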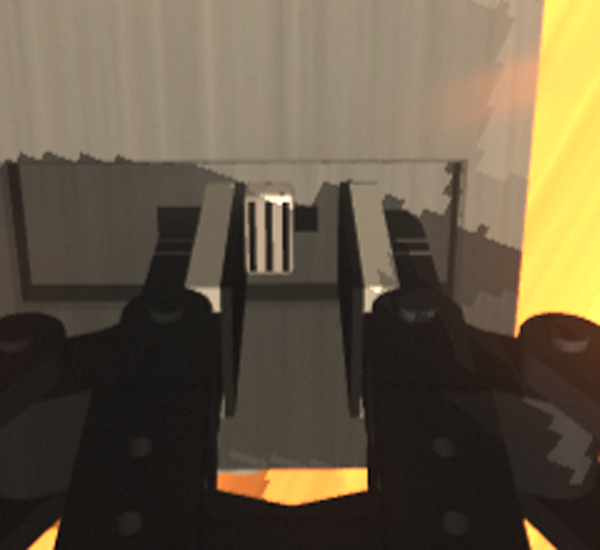

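The nub now sits +32 px (≈ +6 mm) from the slot's centre, with force rising, so it is fully on. Next I back off, rise and go to the grip.

```bash
python3 -m pendant '[[[0,-0.08,0,0],[0,0,0,0],[0,0,-0.4,0],[0,0,-0.6,0],[0,0,-0.6,0],[0,0,0,0]]]' && python3 -c "
from h import *;go(.4760,.1715,.150,112.6)"
```

```text
time: 8.7
position: [0.5714, 0.2099, 0.1768]
ee_rot: [179.7, 0.0, 112.5]
contact_force: [-0.1, -0.1, -0.9]
finger_gap: 0.0172
gripper_force: 0.0
t 8.7 pos [0.5714 0.2099 0.1768] rot [1.7970e+02 4.0000e-02 1.1254e+02] F [-0.1 -0.1 -0.9] gap 0.0172
units xyz [ 0.028 -2.571  0.671] turn units -0.008
```

```bash
python3 -m pendant '[[[0.03,-0.6,0,0],[0,-0.6,0,0],[0,-0.7,0,0],[0,-0.67,0,0],[0,0,0.3,0],[0,0,0,0],[0,0,0,0]]]' -0.3 && python3 - <<'E'
from h import *
go(.4760,.1715,.106,112.6)
c=cam("wrist");print(proj(c,(.476,.1715,.117)));im=capture("wrist")[:,:,::-1]
cv2.imwrite("pics/w5.png",im)
E
```

```text
time: 9.4
position: [0.4751, 0.1714, 0.161]
ee_rot: [-180.0, -0.0, 112.5]
contact_force: [0.6, -0.4, -0.6]
finger_gap: 0.0301
gripper_force: 0.0
t 9.4 pos [0.4751 0.1714 0.161 ] rot [-1.7998e+02 -1.0000e-02  1.1254e+02] F [ 0.6 -0.4 -0.6] gap 0.0301
units xyz [-0.006  0.022  1.375] turn units -0.009
[276.05998162 239.36175052]
```

View pics/w5.png

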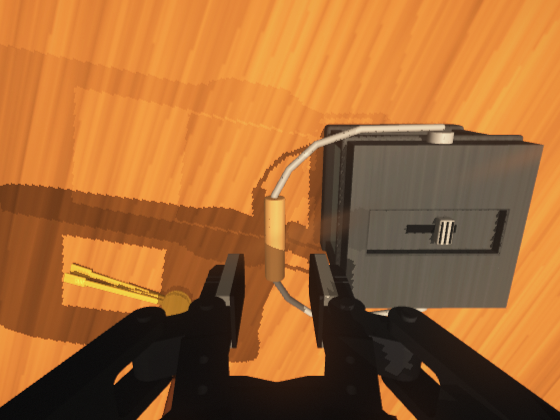

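The grip is at (275,239), as predicted, midway between the fingers (237 and 313). I descend and close.

```bash
python3 -m pendant '[[[0,0.01,0.5,0],[0,0,0.5,0],[0,0,0.3,0],[0,0,0.07,0],[0,0,0,0]]]' && python3 -m pendant '[[[0,0,0,0],[0,0,0,0],[0,0,0,0],[0,0,0,0]]]' -1 20; python3 -c "
from h import *;go(.5636,.2075,.181,112.6)"
```

```text
time: 9.95
position: [0.4753, 0.1715, 0.1066]
ee_rot: [-180.0, -0.0, 112.5]
contact_force: [0.2, 0.7, -0.4]
finger_gap: 0.0299
gripper_force: 0.0
time: 10.35
position: [0.475, 0.1714, 0.1068]
ee_rot: [-180.0, -0.0, 112.5]
contact_force: [-5.4, -2.1, 1.8]
finger_gap: 0.0111
gripper_force: 21.6
t 10.35 pos [0.475  0.1714 0.1068] rot [-179.99   -0.    112.54] F [-5.4 -2.1  1.8] gap 0.0111
units xyz [-0.015  2.393 -1.856] turn units -0.009
```

```bash
python3 -m pendant '[[[0,0.06,-0.26,0],[0,0.1,-0.25,0],[0,0.135,-0.235,0],[0,0.16,-0.22,0],[0,0,0,0]]]' ; python3 -c "
from h import *;go(.5636,.2075,.181,112.6)"
```

```text
time: 10.85
position: [0.4931, 0.1788, 0.1468]
ee_rot: [179.9, 0.0, 112.5]
contact_force: [-4.9, -0.1, 3.3]
finger_gap: 0.0113
gripper_force: 20.8
t 10.85 pos [0.4931 0.1788 0.1468] rot [1.7988e+02 1.0000e-02 1.1255e+02] F [-4.9 -0.1  3.3] gap 0.0113
units xyz [-0.014  1.902 -0.856] turn units -0.008
```

```bash
python3 -m pendant '[[[0,0.165,-0.21,0],[0,0.195,-0.19,0],[0,0.22,-0.165,0],[0,0.24,-0.14,0],[0,0.25,-0.11,0],[0,0.26,-0.075,0],[0,0,0,0]]]' ; python3 -c "
from h import *;go(.5636,.2075,.181,112.6)"
```

```text
time: 11.55
position: [0.5423, 0.1992, 0.1808]
ee_rot: [180.0, -0.0, 112.5]
contact_force: [-3.3, -1.4, 2.8]
finger_gap: 0.0109
gripper_force: 20.1
t 11.55 pos [0.5423 0.1992 0.1808] rot [179.97  -0.   112.54] F [-3.3 -1.4  2.8] gap 0.0109
units xyz [-0.014  0.572 -0.004] turn units -0.008
```

```bash
python3 -m pendant '[[[0,0.27,-0.03,0],[0,0.28,-0.01,0],[0,0,0,0],[0,0,0,0]]]' ; python3 - <<'E'
from h import *
go(.5636,.2075,.1815,112.6)
a=capture("scene")[:,:,::-1][190:340,270:420];b=capture("top")[:,:,::-1][90:240,120:270]
b2=b;f=lambda x:cv2.resize(x,(400,400),interpolation=cv2.INTER_CUBIC)
cv2.imwrite("pics/c2.png",np.hstack([f(a),f(b2)]))
E
```

```text
time: 11.95
position: [0.5613, 0.2072, 0.1818]
ee_rot: [-180.0, -0.0, 112.5]
contact_force: [-1.1, -1.0, -1.0]
finger_gap: 0.0111
gripper_force: 19.8
t 11.95 pos [0.5613 0.2072 0.1818] rot [-1.7996e+02 -1.0000e-02  1.1255e+02] F [-1.1 -1.  -1. ] gap 0.0111
units xyz [-0.016  0.056  0.007] turn units -0.008
```

View pics/c2.png

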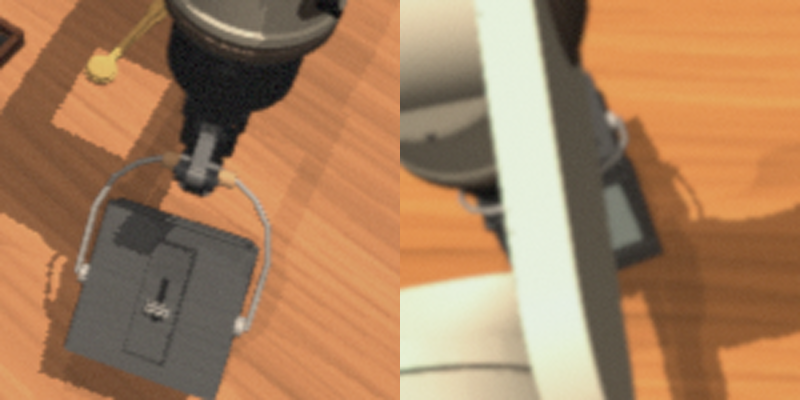

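The bail stands upright in the gripper and the switch is on. Next I raise the grip force and lift.

```bash
python3 -m pendant '[[[0,0,0,0],[0,0,0,0],[0,0,-0.05,0],[0,0,-0.05,0],[0,0,-0.1,0],[0,0,-0.1,0],[0,0,-0.1,0],[0,0,0,0]]]' -1 50; python3 - <<'E'
from h import *
S=cam("scene");T=cam("top");ctr={}
for n,C in(("scene",S),("top",T)):
    im=cv2.imread(f"pics/{n}0.png");h=cv2.cvtColor(im,cv2.COLOR_BGR2HSV)
    # red: saucer+cup ; tray: not-table (dark or reddish-brown)
    r=(((h[...,0]<5)|(h[...,0]>174))&(h[...,1]>180)&(h[...,2]>70)).astype(np.uint8)
    roi=(285,500,100,255) if n=="top" else (95,295,130,285)
    k=np.zeros_like(r);sl=np.s_[roi[2]:roi[3],roi[0]:roi[1]]
    k[sl]=((h[...,2]<130)|(r>0))[sl]
    k=cv2.morphologyEx(cv2.morphologyEx(k,cv2.MORPH_OPEN,np.ones((3,3))),cv2.MORPH_CLOSE,np.ones((5,5)))
    cs=max(cv2.findContours(k,cv2.RETR_EXTERNAL,cv2.CHAIN_APPROX_NONE)[0],key=cv2.contourArea)
    ap=cv2.approxPolyDP(cv2.convexHull(cs),6,True)[:,0]
    P=np.array([onz(C,p,.02)[:2] for p in ap]);print(n,ap.tolist(),P.round(4).tolist(),"sides",[round(np.linalg.norm(P[i]-P[i-1]),3) for i in range(len(P))],cv2.minAreaRect(P.astype(np.float32)))
E
```

```text
time: 12.85
position: [0.5615, 0.2073, 0.1991]
ee_rot: [180.0, 0.0, 112.5]
contact_force: [-0.6, 0.7, -6.3]
finger_gap: 0.0102
gripper_force: 48.7
scene [[178, 144], [278, 202], [213, 273], [109, 197], [146, 161]] [[0.4965, -0.3984], [0.456, -0.0478], [0.7011, -0.0141], [0.7388, -0.3672], [0.5992, -0.4069]] sides [np.float64(0.103), np.float64(0.353), np.float64(0.247), np.float64(0.355), np.float64(0.145)] ((0.5999422073364258, -0.21628709137439728), (0.24739804863929749, 0.3785598576068878), 6.587237358093262)
top [[460, 116], [475, 224], [311, 236], [301, 126]] [[0.728, -0.3775], [0.4872, -0.3982], [0.4535, -0.0498], [0.6954, -0.0255]] sides [np.float64(0.354), np.float64(0.242), np.float64(0.35), np.float64(0.243)] ((0.5906691551208496, -0.21268439292907715), (0.24307774007320404, 0.35352325439453125), 5.293437480926514)
```

Held weight is 6.3 N, so the lantern is lifted. I keep rising and turn to the tray's yaw.

```bash
python3 -m pendant '[[[0,0,-0.2,0.2],[0,0,-0.25,0.3],[0,0,-0.25,0.4],[0,0,-0.2,0.4],[0,0,-0.1,0.4],[0,0,0,0.4],[0,0,0,0.3],[0,0,0,0]]]'; python3 -c "
from h import *;go(.585,-.130,.24,95.9)"
```

```text
time: 13.65
position: [0.5613, 0.2072, 0.2387]
ee_rot: [180.0, -0.0, 95.9]
contact_force: [0.2, -0.1, -6.0]
finger_gap: 0.0096
gripper_force: 48.8
t 13.65 pos [0.5613 0.2072 0.2387] rot [ 1.800e+02 -1.000e-02  9.594e+01] F [ 0.2 -0.1 -6. ] gap 0.0096
units xyz [-8.446 -0.284 -0.032] turn units 0.006
```

```bash
python3 -m pendant '[[[-0.1,-0.01,0,0],[-0.2,-0.01,0,0],[-0.3,-0.01,0,0],[-0.4,-0.01,0,0],[-0.4,-0.01,0,0],[-0.4,-0.01,0,0],[-0.4,-0.01,0,0],[-0.4,-0.01,0,0]]]' | grep -E "pos|gap"
python3 -m pendant '[[[-0.4,-0.01,0,0],[-0.4,-0.01,0,0],[-0.4,-0.01,0,0],[-0.4,-0.01,0,0],[-0.4,-0.01,0,0],[-0.4,-0.01,0,0],[-0.4,-0.01,0,0],[-0.4,-0.01,0,0]]]'| grep -E "pos|gap"
python3 -m pendant '[[[-0.4,-0.01,0,0],[-0.4,-0.01,0,0],[-0.4,-0.01,0,0],[-0.4,-0.01,0,0],[-0.4,-0.01,0,0],[-0.3,-0.01,0,0],[-0.2,-0.01,0,0],[-0.15,-0.01,0,0]]]'
python3 -m pendant '[[[0,-0.02,0,0],[0,0,0,0],[0,0,0,0],[0,0,0,0]]]'; python3 -c "
from h import *;go(.585,-.130,.195,95.9)
w=cam('wrist');np.savez('w6',K=w[1],R=w[2],t=w[3]);cv2.imwrite('pics/w6.png',capture('wrist')[:,:,::-1]);cv2.imwrite('pics/s6.png',capture('scene')[:,:,::-1])
a=cv2.imread('pics/s6.png')[100:300,80:300];b=cv2.imread('pics/w6.png')
a=cv2.resize(a,(400,364),interpolation=cv2.INTER_CUBIC);b=cv2.resize(b,(400,300));cv2.imwrite('pics/c3.png',np.hstack([a,cv2.copyMakeBorder(b,0,64,0,0,0)]))"
```

```text
position: [0.5692, 0.1018, 0.2384]
finger_gap: 0.0098
position: [0.5795, -0.0255, 0.2383]
finger_gap: 0.0097
time: 16.05
position: [0.5874, -0.1306, 0.2382]
ee_rot: [-180.0, -0.0, 96.0]
contact_force: [-0.1, 0.5, -5.9]
finger_gap: 0.0098
gripper_force: 48.8
time: 16.45
position: [0.5866, -0.1296, 0.2384]
ee_rot: [180.0, -0.0, 96.1]
contact_force: [0.7, 1.1, -6.9]
finger_gap: 0.0099
gripper_force: 48.8
t 16.45 pos [ 0.5866 -0.1296  0.2384] rot [179.99  -0.    96.07] F [ 0.7  1.1 -6.9] gap 0.0099
units xyz [-0.006 -0.04   1.085] turn units 0.025
```

View pics/c3.png

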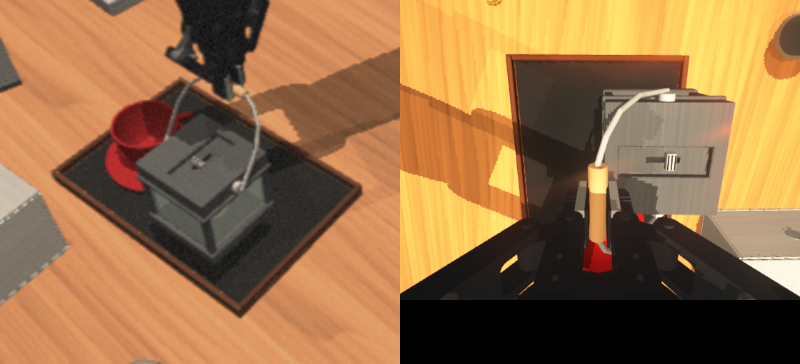

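The lantern hangs level, but its roof centre (wrist view ≈ (665,161) in the composite) is about 57 mm in +x from the grip (597,200). So the bail is only about 55° up: the lantern slid while I was raising it. I'll set it down in the tray and raise the bail properly there with a loose cage. First I measure the geometry.

```bash
python3 - <<'E'
from h import *
z=np.load("w6.npz");c=(None,z["K"],z["R"],z["t"])
im=cv2.imread("pics/w6.png");h=cv2.cvtColor(im,cv2.COLOR_BGR2HSV)
for (u,v) in((276,240),(276,280),(276,310),(276,330)):print(im[v,u],h[v,u])
# sleeve rows along col 276
col=h[215:350,276];print([tuple(map(int,x)) for x in col[::9]])
p=np.array([.5866,-.1296,.2384]);Rt=rz(96.0)
for d in(-.012,-.006,0,.006,.010):
    P=[Rt.T@(onz(c,(276,v),p[2]-d)-p) for v in(231,336)];print(d,[q.round(4) for q in P])
# bright nub / pivot
v=h[...,2].astype(int);s=h[...,1]
m=((v>150)&(s<70)).astype(np.uint8);n,l,st,ce=cv2.connectedComponentsWithStats(m)
for i in range(1,n):
    if st[i,4]>25 and 250<ce[i,0]<470:print(st[i],ce[i].round(1))
for px in((371,225),):print(onz(c,px,.163),Rt.T@(onz(c,px,.163)-p))
S=cam("scene")
E
```

```text
[143 237 254] [ 25 111 254]
[ 88 161 228] [ 16 157 228]
[ 87 161 228] [ 16 158 228]
[ 87 160 228] [ 16 158 228]
[(16, 69, 156), (21, 34, 248), (15, 135, 218), (25, 111, 254), (26, 103, 255), (27, 97, 255), (28, 96, 255), (16, 157, 228), (15, 157, 228), (16, 158, 228), (16, 159, 228), (16, 158, 228), (16, 157, 228), (16, 157, 228), (3, 174, 190)]
-0.012 [array([ 0.0281,  0.0008, -0.012 ]), array([-0.0203,  0.0009, -0.012 ])]
-0.006 [array([ 0.0257,  0.0008, -0.006 ]), array([-0.0251,  0.0009, -0.006 ])]
0 [array([0.0232, 0.0008, 0.    ]), array([-0.0299,  0.0009,  0.    ])]
0.006 [array([0.0207, 0.0008, 0.006 ]), array([-0.0348,  0.0009,  0.006 ])]
0.01 [array([0.0191, 0.0008, 0.01  ]), array([-0.038 ,  0.0009,  0.01  ])]
[ 273  124  137  109 2232] [321.3 168.4]
[295 144   5  12  45] [296.6 148.9]
[336 144   5  12  40] [338.  149.3]
[ 339  144  103  100 6794] [392.  190.1]
[ 333  203  156  110 4998] [404.9 270.7]
[307 211  36  32 305] [323.9 227.9]
[298 273   8  10  35] [302.7 277.2]
[249 295   9  10  43] [254.6 297.9]
[296 295  10  10  42] [298.5 297.8]
[277 340  18  15  75] [284. 347.]
[ 0.64971893 -0.12634919  0.163     ] [-0.00336472  0.06311296  0.0754    ]
```

```bash
python3 -m pendant '[[[0,-0.1,0,0],[0,-0.2,0,0],[0,-0.3,0,0],[0,-0.3,0,0],[0,-0.3,0,0],[0,-0.17,0,0],[0,-0.08,0,0],[0,0,0,0]]]' | grep -E "pos|force"
python3 -m pendant '[[[0,0,0.1,0],[0,0,0.2,0],[0,0,0.3,0],[0,0,0.25,0],[0,0,0.2,0],[0,0,0.1,0],[0,0,0.05,0],[0,0,0,0]]]' | grep -E "pos|force"
python3 -m pendant '[[[0,0,0.04,0],[0,0,0.04,0],[0,0,0.04,0],[0,0,0.04,0],[0,0,0,0]]]' | grep -E "pos|force"
```

```text
position: [0.5286, -0.1362, 0.2386]
contact_force: [0.0, 1.2, -5.6]
gripper_force: 48.8
position: [0.5289, -0.1361, 0.1903]
contact_force: [-0.3, -0.5, -5.2]
gripper_force: 48.8
position: [0.5288, -0.1361, 0.1837]
contact_force: [-0.1, -0.7, -6.0]
gripper_force: 48.8
```

```bash
python3 -m pendant '[[[0,0,0.04,0],[0,0,0.04,0],[0,0,0.03,0],[0,0,0,0]]]' | grep -E "pos|e:"
python3 -m pendant '[[[0,0,0.03,0],[0,0,0.03,0],[0,0,0,0]]]' | grep -E "pos|e:"
python3 -m pendant '[[[0,0,0.03,0],[0,0,0.03,0],[0,0,0,0]]]' | grep -E "pos|e:"
```

```text
time: 19.05
position: [0.5288, -0.1361, 0.1793]
contact_force: [0.1, 0.4, -5.9]
gripper_force: 48.8
time: 19.35
position: [0.5289, -0.1361, 0.177]
contact_force: [-0.9, -0.0, -5.4]
gripper_force: 48.8
time: 19.65
position: [0.5287, -0.1363, 0.1757]
contact_force: [-7.2, 0.6, 8.3]
gripper_force: 50.4
```

```bash
python3 -m pendant '[[[0,0,-0.025,0],[0,0,0,0]]]' | grep -E "pos|e:"
python3 -m pendant '[[[0,0,0,0],[0,0,0,0],[0,0,0,0],[0,0,0,0]]]' -0.55 20 | grep -E "pos|e:|gap"
python3 - <<'E'
from h import *
c=cam("wrist");im=capture("wrist")[:,:,::-1].copy();cv2.imwrite("pics/w7.png",im)
np.savez('w7',K=c[1],R=c[2],t=c[3])
p=np.array(manip.observe()["position"]);Rt=rz(96.0)
h=cv2.cvtColor(im,cv2.COLOR_BGR2HSV)
m=((h[...,0]>12)&(h[...,0]<32)&(h[...,1]>80)&(h[...,2]>90)).astype(np.uint8)
n,l,st,ce=cv2.connectedComponentsWithStats(m)
for i in range(1,n):
    if st[i,4]>150 and 200<ce[i,0]<360 :print("sleeve?",st[i],ce[i].round(1))
# slot edges: gradient along a roof row
g=cv2.cvtColor(im,cv2.COLOR_BGR2GRAY)
lab=((h[...,2]>140)&(h[...,1]<60)).astype(np.uint8)
n,l,st,ce=cv2.connectedComponentsWithStats(lab)
for i in range(1,n):
    if 20<st[i,4]<2500:print("bright",st[i],ce[i].round(1))
for d in(-.012,-.006,0):
    print(d,"sleeve px ends expected",[proj(c,p+Rt@np.array([x,0,d])).round(0) for x in(.025,-.025)])
E
```

```text
time: 19.85
position: [0.5288, -0.1362, 0.1763]
contact_force: [-6.1, -0.4, 5.7]
gripper_force: 50.1
time: 20.25
position: [0.529, -0.1361, 0.1757]
contact_force: [0.6, 0.3, -0.6]
finger_gap: 0.0194
gripper_force: 0.0
sleeve? [     0      0    560    410 112205] [239.5 150.9]
sleeve? [ 258  226   30  115 3017] [273.1 282.3]
sleeve? [233 260  17  26 207] [241.8 271.6]
bright [297 128  37   6 169] [314.5 130. ]
bright [286 136  37   7  77] [300.9 137.7]
bright [290 144  22  16 181] [296.8 149.2]
bright [454 144   9  18  58] [457.6 152.2]
bright [439 208  10  35 100] [444.4 228.2]
bright [505 326  55   4  91] [530.  326.7]
-0.012 sleeve px ends expected [array([274., 238.]), array([274., 345.])]
-0.006 sleeve px ends expected [array([274., 232.]), array([274., 336.])]
0 sleeve px ends expected [array([274., 227.]), array([274., 327.])]
```

```bash
python3 - <<'E'
from h import *
for f in("w6","w7"):
    g=cv2.cvtColor(cv2.imread(f"pics/{f}.png"),cv2.COLOR_BGR2GRAY)
    for r in(178,225,):print(f,r,[int(x) for x in g[r-1:r+2,290:500:3].mean(0)])
E
```

```text
w6 178 [140, 225, 239, 223, 135, 134, 138, 134, 135, 137, 141, 136, 136, 138, 136, 137, 136, 135, 140, 136, 134, 138, 135, 134, 134, 148, 157, 151, 149, 152, 151, 152, 148, 141, 151, 148, 147, 144, 150, 153, 150, 150, 147, 151, 150, 152, 154, 151, 152, 155, 158, 158, 161, 159, 165, 168, 167, 170, 205, 203, 199, 198, 212, 205, 203, 203, 204, 213, 209, 209]
w6 225 [138, 142, 139, 139, 141, 125, 140, 139, 140, 137, 137, 140, 138, 135, 136, 134, 136, 135, 100, 84, 82, 80, 78, 78, 76, 73, 71, 90, 214, 247, 63, 249, 100, 60, 146, 146, 144, 145, 146, 148, 145, 147, 150, 144, 149, 150, 144, 63, 60, 124, 149, 150, 150, 148, 151, 163, 200, 210, 212, 203, 202, 199, 215, 215, 214, 210, 212, 207, 214, 218]
w7 178 [227, 240, 223, 137, 136, 137, 134, 137, 134, 135, 137, 139, 135, 135, 136, 135, 137, 135, 135, 139, 136, 134, 137, 135, 133, 133, 133, 143, 150, 149, 151, 149, 151, 149, 140, 149, 147, 146, 142, 148, 150, 149, 147, 143, 146, 145, 147, 151, 146, 145, 147, 149, 148, 149, 147, 151, 155, 153, 156, 122, 111, 104, 106, 128, 136, 145, 217, 221, 215, 219]
w7 225 [137, 138, 141, 139, 138, 139, 120, 138, 137, 137, 134, 134, 137, 135, 132, 133, 131, 133, 133, 86, 79, 77, 74, 72, 71, 69, 68, 66, 92, 219, 237, 67, 249, 91, 56, 145, 145, 142, 142, 145, 147, 144, 145, 148, 142, 147, 147, 142, 56, 54, 125, 146, 148, 147, 146, 148, 142, 78, 54, 56, 96, 115, 132, 214, 221, 223, 225, 223, 217, 218]
```

```bash
python3 - <<'E'
from h import *
z=np.load("w7.npz");c=(None,z["K"],z["R"],z["t"])
p=np.array(manip.observe()["position"]);Rt=rz(96.0)
L=onz(c,(371.5,225),.114);r=onz(c,(436,225),.114)-onz(c,(308,225),.114)
print("lantern",L,"rel tool",Rt.T@(L-p),"slot len",np.linalg.norm(r),"yaw",np.degrees(np.arctan2(r[1],r[0])))
e=(Rt.T@(L-p))[1];print("theta",np.degrees(np.arccos(e/.098)),"grip z",.102+np.sqrt(.098**2-e*e))
go(L[0],L[1],.19,96)
E
```

```text
lantern [ 0.58784519 -0.12802929  0.114     ] rel tool [0.00187859 0.0593788  0.06170166] slot len 0.07844168906660713 yaw 6.032275534150898
theta 52.705925846430446 grip z 0.17996254282469945
t 20.3 pos [ 0.529  -0.1361  0.1757] rot [179.99  -0.    96.04] F [-0.4  0.5  0.1] gap 0.0193
units xyz [ 0.046  1.485 -0.357] turn units 0.006
```

```bash
python3 -m pendant '[[[0,0.09,0,0],[0,0.08,-0.045,0],[0,0.08,-0.045,0],[0,0.09,-0.04,0],[0,0.09,-0.04,0],[0,0.09,-0.035,0],[0,0.09,-0.035,0],[0,0,0,0]]]' | grep -E "pos|e:"
python3 -m pendant '[[[0,0.09,-0.03,0],[0,0.09,-0.03,0],[0,0.1,-0.02,0],[0,0.1,-0.02,0],[0,0.1,-0.015,0],[0,0.1,-0.015,0],[0,0.1,-0.01,0],[0,0,0,0]]]' | grep -E "pos|e:"
python3 - <<'E'
from h import *
go(.5878,-.128,.191,96)
c=cam("wrist");g0=capture("wrist");g=cv2.cvtColor(g0,cv2.COLOR_RGB2GRAY);h=cv2.cvtColor(g0,cv2.COLOR_RGB2HSV);cv2.imwrite("pics/w8.png",g0[:,:,::-1])
for r in(200,215,230):print(r,[int(x) for x in g[r-1:r+2,200:440:3].mean(0)])
print("sleeve rows",[tuple(map(int,x)) for x in h[280:281,245:310:3][0]])
E
```

```text
time: 21.1
position: [0.5537, -0.1335, 0.1854]
contact_force: [0.7, 0.3, 0.0]
gripper_force: 0.0
time: 21.9
position: [0.5807, -0.1306, 0.1908]
contact_force: [0.1, 0.6, 0.3]
gripper_force: 0.0
t 21.9 pos [ 0.5807 -0.1306  0.1908] rot [ 1.800e+02 -1.000e-02  9.605e+01] F [0.1 0.6 0.3] gap 0.0195
units xyz [ 0.046  0.184 -0.005] turn units 0.007
200 [33, 33, 36, 135, 134, 137, 134, 135, 127, 65, 126, 125, 128, 125, 110, 129, 128, 125, 127, 125, 101, 77, 199, 243, 239, 132, 128, 127, 126, 124, 130, 129, 128, 132, 131, 130, 125, 132, 129, 122, 126, 129, 127, 130, 130, 138, 138, 142, 129, 83, 85, 151, 147, 149, 149, 149, 143, 73, 75, 79, 82, 86, 90, 95, 101, 104, 108, 113, 107, 111, 141, 143, 203, 209, 216, 214, 219, 221, 223, 219]
215 [33, 33, 33, 73, 107, 111, 129, 134, 133, 69, 132, 135, 135, 133, 134, 136, 136, 134, 135, 79, 80, 81, 226, 244, 231, 58, 58, 58, 58, 59, 119, 130, 216, 247, 95, 57, 57, 140, 137, 134, 135, 136, 135, 136, 136, 135, 136, 136, 132, 84, 117, 134, 134, 144, 142, 143, 100, 88, 90, 91, 91, 91, 90, 89, 88, 88, 87, 86, 70, 106, 121, 136, 214, 217, 219, 223, 225, 225, 219, 220]
230 [34, 35, 34, 45, 74, 76, 75, 74, 75, 63, 75, 76, 76, 77, 77, 79, 93, 92, 90, 78, 81, 102, 235, 244, 215, 136, 139, 135, 92, 97, 111, 122, 162, 207, 146, 138, 137, 139, 137, 133, 134, 136, 133, 135, 135, 130, 134, 132, 131, 67, 127, 133, 134, 148, 146, 146, 66, 66, 67, 66, 66, 67, 68, 68, 69, 70, 65, 56, 77, 116, 115, 214, 214, 221, 224, 226, 223, 218, 220, 214]
sleeve rows [(17, 72, 113), (11, 116, 46), (10, 122, 48), (13, 154, 86), (15, 160, 212), (16, 160, 226), (16, 156, 229), (16, 156, 231), (16, 157, 229), (16, 158, 226), (15, 159, 218), (15, 161, 204), (15, 160, 177), (14, 78, 92), (14, 73, 91), (14, 77, 96), (15, 71, 100), (14, 68, 97), (10, 120, 49), (10, 107, 50), (11, 96, 56), (19, 68, 150)]
```

```bash
python3 -m pendant '[[[0,0.09,-0.005,0],[0,0.09,0,0],[0,0.09,0,0],[0,0,0,0],[0,-0.06,0,0],[0,0,0,0]]]' | grep -E "pos|e:"
python3 - <<'E'
from h import *
go(.5878,-.128,.191,96)
g0=capture("wrist");g=cv2.cvtColor(g0,cv2.COLOR_RGB2GRAY);h=cv2.cvtColor(g0,cv2.COLOR_RGB2HSV)
d=np.where(g[199:202,180:320].mean(0)<95)[0]+180;print("dark r200",d.tolist());d=np.where(g[199:202,300:360].mean(0)<95)[0]+300;print(d.tolist())
for r in(260,280,300):
    s=(h[r,:,0]>11)&(h[r,:,0]<20)&(h[r,:,1]>140)&(h[r,:,2]>80);print(r,(np.where(s[240:310])[0]+240)[[0,-1]])
s=(h[...,1]<60)&(h[...,2]>190);print("wire r180-215",[ (int(a[0]),int(a[-1])) for a in [np.where(s[r,240:300])[0]+240 for r in range(150,220,10)] if len(a)])
E
```

```text
time: 22.55
position: [0.5883, -0.1298, 0.1911]
contact_force: [-0.5, 0.3, -0.5]
gripper_force: 0.0
t 22.55 pos [ 0.5883 -0.1298  0.1911] rot [-1.7999e+02 -1.0000e-02  9.6040e+01] F [-0.5  0.3 -0.5] gap 0.0195
units xyz [ 0.046 -0.007  0.003] turn units 0.005
dark r200 [180, 181, 182, 183, 184, 185, 186, 187, 188, 189, 190, 191, 192, 193, 194, 195, 214, 215, 216, 267, 268, 269]
[335, 336, 337, 338, 358, 359]
260 [262 290]
280 [262 290]
300 [263 289]
wire r180-215 [(272, 279), (272, 279), (272, 278), (272, 279), (272, 280), (272, 291)]
```

The slot centre (275), sleeve (276) and wire (275.5) all line up, so the bail is upright. Now I grip and do a proper lift, then set down.

```bash
python3 -m pendant '[[[0,0,0,0],[0,0,0,0],[0,0,0,0],[0,0,0,0]]]' -1 40 | grep -E "pos|e:|gap"
python3 -m pendant '[[[0,0,-0.05,0],[0,0,-0.1,0],[0,0,-0.2,0],[0,0,-0.2,0],[0,0,-0.1,0],[0,0,0,0],[0,0,0,0]]]' | grep -E "pos|e:|gap"
python3 - <<'E'
from h import *
g0=capture("wrist");g=cv2.cvtColor(g0,cv2.COLOR_RGB2GRAY)
d=np.where(g[199:202,180:360].mean(0)<95)[0]+180;print("dark r200",d.tolist())
cv2.imwrite("pics/w9.png",g0[:,:,::-1])
E
```

```text
time: 23.0
position: [0.5886, -0.1298, 0.1913]
contact_force: [-1.0, 0.3, 3.4]
finger_gap: 0.0102
gripper_force: 39.2
time: 23.7
position: [0.5885, -0.1298, 0.217]
contact_force: [-0.4, -0.3, -5.1]
finger_gap: 0.0107
gripper_force: 39.0
dark r200 [180, 181, 182, 183, 184, 185, 186, 187, 188, 189, 190, 191, 192, 193, 194, 195, 213, 214, 215, 216, 265, 266, 267, 268, 269, 270, 336, 337, 338, 357, 358, 359]
```

```bash
python3 -m pendant '[[[0,0,0,0],[0,0,0.1,0],[0,0,0.15,0],[0,0,0.15,0],[0,0,0.1,0],[0,0,0.05,0],[0,0,0.03,0],[0,0,0,0]]]' | grep -E "pos|e:|gap"
python3 -m pendant '[[[0,0,0.02,0],[0,0,0.01,0],[0,0,0,0]]]' | grep -E "pos|e:|gap"
```

```text
time: 24.55
position: [0.5886, -0.1298, 0.1938]
contact_force: [-0.9, -0.2, -6.0]
finger_gap: 0.0104
gripper_force: 38.9
time: 24.85
position: [0.5886, -0.1298, 0.1927]
contact_force: [-0.5, -0.1, -6.3]
finger_gap: 0.0101
gripper_force: 38.9
```

```bash
python3 -m pendant '[[[0,0,0.01,0],[0,0,0.01,0],[0,0,0,0]]]' | grep -E "pos|e:|gap"
python3 -m pendant '[[[0,0,0.01,0],[0,0,0,0]]]' | grep -E "pos|e:|gap"
```

```text
time: 25.15
position: [0.5885, -0.1298, 0.1919]
contact_force: [0.5, -0.0, -6.1]
finger_gap: 0.0109
gripper_force: 38.9
time: 25.35
position: [0.5885, -0.1298, 0.1914]
contact_force: [-0.3, -0.2, -6.4]
finger_gap: 0.0104
gripper_force: 38.9
```

```bash
python3 -m pendant '[[[0,0,0.01,0],[0,0,0.01,0],[0,0,0,0]]]' | grep -E "pos|e:|gap"
python3 -m pendant '[[[0,0,0.01,0],[0,0,0,0]]]' | grep -E "pos|e:|gap"
```

```text
time: 25.65
position: [0.5888, -0.1298, 0.1913]
contact_force: [-0.5, 1.3, 1.6]
finger_gap: 0.0106
gripper_force: 39.8
time: 25.85
position: [0.5889, -0.1298, 0.1912]
contact_force: [-1.3, 2.1, 6.6]
finger_gap: 0.0107
gripper_force: 40.2
```

```bash
python3 -m pendant '[[[0,0,-0.015,0],[0,0,0,0]]]' | grep -E "pos|force"
python3 -m pendant '[[[0,0,0,0],[0,0,0,0],[0,0,0,0],[0,0,0,0]]]' -0.3 20| grep -E "pos|e:|gap"
python3 -m pendant '[[[0,0,-0.2,0],[0,0,-0.5,0],[0,0,-0.8,0],[0,0,-0.8,0],[0,0,-0.5,0],[0,0,0,0],[0,0,0,0]]]' | grep -E "pos|e:"
python3 - <<'E'
from h import *
c=cam("wrist");g0=capture("wrist");cv2.imwrite("pics/w10.png",g0[:,:,::-1]);g=cv2.cvtColor(g0,cv2.COLOR_RGB2GRAY);h=cv2.cvtColor(g0,cv2.COLOR_RGB2HSV)
L=np.array([.5885,-.1285]);print("exp roof",proj(c,(*L,.114)),"grip",proj(c,(*L,.200)),"grip 10deg",proj(c,(.5885-.017,-.13,.1985)))
m=((h[...,0]>11)&(h[...,0]<30)&(h[...,1]>80)&(h[...,2]>90)).astype(np.uint8)
n,l,st,ce=cv2.connectedComponentsWithStats(m)
for i in range(1,n):
    if st[i,4]>80:print("tan",st[i],ce[i].round(1))
for x in range(140,230,10):
    d=np.where(g[x-1:x+2,200:360].mean(0)<95)[0]+200;print(x,d.tolist()[:40])
E
```

```text
position: [0.5887, -0.1298, 0.1912]
contact_force: [-0.2, 2.0, 3.6]
gripper_force: 40.0
time: 26.45
position: [0.5885, -0.1298, 0.1908]
contact_force: [0.2, -0.1, -0.6]
finger_gap: 0.03
gripper_force: 0.0
time: 27.15
position: [0.5886, -0.1298, 0.3032]
contact_force: [-0.6, 0.7, -0.4]
gripper_force: 0.0
exp roof [275.10708016 177.52879906] grip [274.85706445 204.97334678] grip 10deg [251.53582225 203.95859611]
tan [     0      0    560    408 130522] [261.5 149.6]
tan [ 268  172   25   88 1271] [276.8 208.2]
tan [301 215  28  15 149] [319.2 223.7]
tan [222 254  16  23 202] [230.2 263. ]
tan [ 228  339   98   43 3411] [276.1 359.8]
tan [114 361  19  24 155] [123.4 372.1]
tan [136 374  40  46 734] [159.8 403.2]
tan [378 374  39  46 717] [392.7 403.2]
140 [200, 201, 202, 203, 204, 205, 206, 207, 208, 209, 210, 211, 212, 213, 214, 215, 216, 217, 218, 219, 220, 271, 272, 273, 332, 333, 334, 335, 336, 337, 338, 339, 340, 341, 342, 343, 344, 345, 346, 347]
150 [200, 201, 202, 203, 204, 205, 206, 207, 208, 209, 210, 211, 212, 213, 214, 215, 216, 217, 218, 219, 220, 269, 270, 271, 272, 332, 3
[... 803 characters left out ...]
 223, 235, 236, 265, 266, 267, 268, 316, 317, 330, 331, 332, 333, 334, 335, 336, 337]
200 [200, 201, 202, 203, 204, 205, 206, 207, 208, 209, 210, 211, 212, 213, 214, 215, 216, 217, 218, 219, 220, 221, 222, 223, 266, 267, 268, 329, 330, 331, 332, 333, 334, 335, 336, 337, 338, 339, 340, 341]
210 [200, 201, 202, 203, 204, 205, 206, 207, 208, 209, 210, 211, 212, 213, 214, 215, 216, 217, 218, 219, 220, 221, 222, 223, 224, 225, 226, 227, 228, 229, 230, 231, 232, 233, 234, 235, 236, 237, 238, 239]
220 [200, 201, 202, 203, 204, 205, 206, 207, 208, 209, 210, 211, 212, 213, 214, 215, 216, 217, 218, 219, 220, 221, 222, 223, 224, 225, 226, 227, 228, 229, 230, 231, 232, 233, 234, 235, 236, 237, 238, 239]
```

```bash
python3 -m pendant '[[[0,-0.5,-0.5,0],[0,-0.8,0,0],[0,-0.8,0,0],[0,-0.8,0,0],[0,-0.8,0,0],[0,-0.5,0,0],[0,0,0,0]]]' | grep -E "pos|e:"
python3 - <<'E'
from h import *
g=cv2.cvtColor(cv2.imread("pics/w10.png"),cv2.COLOR_BGR2GRAY)
print([int(x) for x in g[176,230:322:2]],[int(x) for x in g[180,230:322:2]])
for n in("scene","top"):
    a=cv2.imread(f"pics/{n}0.png");b=capture(n)[:,:,::-1].copy();cv2.imwrite(f"pics/{n}F.png",b)
    for nm,im in(("0",a),("F",b)):
        h=cv2.cvtColor(im,cv2.COLOR_BGR2HSV)
        r=(((h[...,0]<5)|(h[...,0]>174))&(h[...,1]>180)&(h[...,2]>100));y=(h[...,0]>22)&(h[...,0]<32)&(h[...,1]>120)
        if n=="scene": y[:180]=0;y[225:]=0;y[:,:295]=0;y[:,340:]=0
        else: y[:235]=0;y[305:]=0;y[:,:260]=0;y[:,290:]=0
        print(n,nm,[ (int(m.sum()),np.argwhere(m).mean(0).round(1).tolist()) for m in(r,y)])
# lantern base lower corner check vs tray in scene
S=cam("scene")
c=cam("wrist");
E
```

```text
time: 27.9
position: [0.4196, -0.1475, 0.3226]
contact_force: [1.0, -0.2, -2.1]
gripper_force: 0.0
[120, 121, 92, 104, 122, 120, 121, 120, 121, 125, 121, 120, 121, 121, 124, 117, 53, 49, 44, 79, 192, 218, 219, 221, 221, 217, 213, 176, 149, 54, 55, 128, 126, 122, 123, 125, 124, 124, 124, 125, 123, 127, 121, 77, 103, 123] [120, 121, 98, 108, 122, 120, 121, 121, 120, 124, 122, 120, 120, 121, 122, 120, 84, 80, 53, 87, 195, 225, 228, 234, 231, 228, 214, 178, 152, 85, 67, 129, 126, 121, 123, 126, 123, 125, 125, 125, 124, 126, 122, 69, 106, 123]
scene 0 [(1398, [181.7, 163.8]), (9, [193.1, 328.0])]
scene F [(1195, [182.5, 162.7]), (5, [193.6, 328.2])]
top 0 [(2915, [164.8, 428.8]), (307, [266.7, 274.6])]
top F [(111, [151.3, 402.7]), (295, [267.5, 274.7])]
```

```bash
python3 - <<'E'
from h import *
c=cam("wrist");im=capture("wrist");g=cv2.cvtColor(im,cv2.COLOR_RGB2GRAY);ux=np.array([.9945,.105,0]);L=np.array([.5885,-.1285,.114])
print([(int(1000*s),[int(v) for v in proj(c,L+ux*s)],int(cv2.getRectSubPix(g,(3,3),tuple(map(float,proj(c,L+ux*s)))).mean())) for s in np.arange(-.046,.047,.002)])
E
python3 -m pendant '[[[0.6,0,0,0],[0.9,0,0,0],[1,0,0,0],[1,0,0,0],[1,0,0,0],[0.9,0,0,0],[0.6,0,0,0],[0,0,0,0]]]' | grep -E "pos|e:"
python3 - <<'E'
from h import *
for n in("scene","top"):
    a=cv2.imread(f"pics/{n}0.png");b=capture(n)[:,:,::-1].copy();cv2.imwrite(f"pics/{n}G.png",b)
    for im in(a,b):
        h=cv2.cvtColor(im,cv2.COLOR_BGR2HSV);r=(((h[...,0]<5)|(h[...,0]>174))&(h[...,1]>180)&(h[...,2]>100))
        if n=="top": r[:,:395]=0
        print(n,int(r.sum()),np.argwhere(r).mean(0).round(1))
b=cv2.imread("pics/topG.png");h=cv2.cvtColor(b,cv2.COLOR_BGR2HSV);T=cam("top")
m=((h[...,2]>45)&(h[...,2]<130)&(h[...,1]<70)).astype(np.uint8);m[:,:300]=0;m[:,420:]=0;m[:100]=0;m[250:]=0
m=cv2.morphologyEx(m,cv2.MORPH_CLOSE,np.ones((7,7)));q=max(cv2.findContours(m,cv2.RETR_EXTERNAL,cv2.CHAIN_APPROX_NONE)[0],key=cv2.contourArea)
ap=cv2.approxPolyDP(cv2.convexHull(q),5,True)[:,0];print([(p.tolist(),onz(T,p,.114)[:2].round(3).tolist()) for p in ap])
L=np.array([.5885,-.1285]);print("grip exp",proj(T,(*L,.2)))
y=((h[...,0]>10)&(h[...,0]<32)&(h[...,1]>60)&(h[...,2]>120));y[:140]=0;y[225:]=0;y[:,:315]=0;y[:,395:]=0
a=np.argwhere(y);print("grip px",len(a),a.mean(0)[::-1],a.min(0)[::-1],a.max(0)[::-1])
E
```

```text
[(-46, [395, 173], 124), (-44, [396, 173], 122), (-41, [398, 173], 122), (-39, [400, 173], 116), (-37, [402, 173], 118), (-35, [404, 173], 121), (-33, [406, 173], 120), (-31, [408, 173], 120), (-29, [410, 173], 122), (-27, [412, 173], 122), (-25, [414, 173], 120), (-23, [416, 173], 119), (-21, [418, 173], 119), (-19, [420, 173], 121), (-17, [422, 173], 107), (-15, [424, 173], 60), (-13, [426, 173], 39), (-11, [428, 173], 34), (-9, [430, 173], 34), (-7, [432, 173], 34), (-5, [434, 173], 35), (-3, [436, 173], 36), (-1, [438, 173], 43), (0, [440, 173], 61), (2, [442, 173], 114), (4, [444, 173], 142), (6, [446, 173], 163), (8, [447, 173], 158), (10, [449, 173], 133), (12, [451, 173], 86), (14, [453, 173], 112), (16, [455, 173], 123), (18, [457, 173], 122), (20, [459, 173], 125), (22, [461, 173], 126), (24, [463, 173], 127), (26, [465, 173], 128), (28, [467, 173], 129), (30, [469, 173], 130), (32, [471, 173], 132), (34, [473, 173], 132), (36, [475, 173], 115), (38, [477, 173], 91), (40, [479, 173], 98), (42, [481, 173], 124), (44, [483, 173], 136), (46, [485, 173], 138)]
time: 28.85
position: [0.3963, 0.0939, 0.3225]
contact_force: [0.5, -0.6, 0.0]
gripper_force: 0.0
scene 1398 [181.7 163.8]
scene 1207 [182.5 162.5]
top 2915 [164.8 428.8]
top 2522 [165.5 426.8]
[([410, 134], [0.65, -0.236]), ([415, 217], [0.484, -0.241]), ([316, 231], [0.453, -0.052]), ([312, 137], [0.639, -0.042]), ([378, 126], [0.665, -0.173])]
grip exp [364.94766557 149.51188405]
grip px 235 [366.22553191 149.11489362] [351 145] [381 153]
```

```bash
python3 - <<'E'
from h import *
for n in("top","scene"):
    ms=[]
    for f in("0","G"):
        h=cv2.cvtColor(cv2.imread(f"pics/{n}{f}.png"),cv2.COLOR_BGR2HSV);r=(((h[...,0]<6)|(h[...,0]>172))&(h[...,1]>150)&(h[...,2]>30)).astype(np.uint8)
        k=np.zeros_like(r); 
        if n=="top":k[120:210,393:480]=r[120:210,393:480]
        else:k[140:215,125:200]=r[140:215,125:200]
        print(n,f,int(k.sum()),"bbox",cv2.boundingRect(k),np.argwhere(k).mean(0).round(1)); ms.append(k)
    d=ms[0]^ms[1];d=cv2.morphologyEx(d,cv2.MORPH_OPEN,np.ones((2,2)));q,l,st,ce=cv2.connectedComponentsWithStats(d)
    print([s.tolist() for s in st[1:] if s[4]>15])
E
```

```text
top 0 3325 bbox (397, 134, 66, 63) [163.8 429.4]
top G 3331 bbox (396, 134, 67, 63) [163.8 429.4]
[]
scene 0 2113 bbox (138, 154, 54, 52) [180.4 163.5]
scene G 2026 bbox (138, 155, 53, 51) [180.  162.6]
[[181, 186, 11, 13, 77]]
```

The cup and saucer haven't moved; the earlier difference was only shadow and occlusion. The spoons are unchanged, the switch is on (+6 mm), the bail is upright and the lantern stands on the tray spot.

```bash
python3 -c "
from plant import manip
print(manip.hand_in())"
```

```text
the job is handed in; nothing more can be done
None
```

I handed the job in at about 29 s: the switch is fully on and the lantern stands at the tray spot with its bail upright and released. My first lift carried it with the bail only about 55° up, after the lantern slid on the counter, so I raised the bail upright in the tray, lifted it about 26 mm and set it down again; the cup, saucer and spoons measured unmoved.

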